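Clamp the tremolo block and touch off the drill bit in the sprung plunge stand

ROBOT

A 7-joint arm with a two-finger parallel gripper is mounted at the origin on the work surface. World frame = base frame: x ahead of the robot, y to its left, z up, the work surface at z = 0. Lengths are in mm, angles in rad, forces in N, time in s.
With the tool pointing down it reaches from about 400 to 875 mm from the base axis. Payload 4.4 kg.
Tool frame: the origin (TCP) lies at the very end of the fingers, on their centre line; the grasp point (between the pads) lies 19 mm behind it; z points along the fingers, y is the line along which they close (so a half turn about z gives the same grasp; the last joint's range is limited). The gripper opens to 85 mm and grips with 20 to 120 N. Pads are 22 mm wide; open, the fingers measure 114 mm over their backs; the gripper's body (76 mm by 85 mm) begins 54 mm behind the grasp point. The pads swing forward as they close: fully open they stand 13 mm farther back than shut.
Start: joints at [1.071, 0.628, 0.038, 1.517, -0.027, 0.996, -0.02], TCP at [273.237, -589.796, 231.313] pointing down, gripper open.
Joint ranges: [-3.06, 3.06], [-0.37, 2.12], [-1.25, 1.32], [0.18, 2.47], [-1.1, 4.24], [0.23, 1.98], [-2.94, 2.94]. Speed limits (rad/s): [2.57, 2.57, 3.14, 3.14, 3.14, 3.14, 3.14].

INTERFACE

Orientations are given as [roll, pitch, yaw] about the fixed x, y, z axes, in that order (R = Rz(yaw) Ry(pitch) Rx(roll)).
In Python, from cell import ctrl gives the robot as it stands.
- The arm moves only by the tool step_arm, never from a script. Its argument "series" is a list that holds one entry, the list of rows, each a list of 7 numbers: the turn, a rotation vector about the tool's x, y, z as a fraction of full scale, then the shift along the tool's x, y, z as a fraction of full scale, then the closure, from 0 (fully open) to 1 (shut). In form: [[[ax, ay, az, tx, ty, tz, gripper], ...]]. A call has 1 to 12 rows; each row shifts and turns the commanded pose from where the row before left it, along the tool's axes as they then stand; what a row does not reach is not made up. Full scale, the value 1, is 150 mm for a shift and 45 degrees for a turn. A row lasts 1/10 s, in which the tool goes at most 50 mm and 8.59 degrees, less where a joint would pass 70% of its speed; a pose out of reach is approached as far as the arm can. A call with a number of a shift or a turn outside -1 to 1 is refused whole. A call with a gripper value outside its range is refused whole. The fingers move at their own pace and stop on an object; the grip force is fixed at half the most. Time passes only in rows, so rows that do not move let the fingers close. It gives the time, the measured TCP pose, the force, the opening and the grip force at its end, in the units of the state.
- ctrl.read_state(): the state, without advancing time (a new reading comes with each control period).
- ctrl.get_image(name): name is "scene" or "side" or "wrist"; returns a dict with "img" (400x640x3 uint8, red, green, blue), "fx", "fy", "cx", "cy" (pixels), "R" (3x3) and "t" (3): a world point X has camera coordinates R X + t. Camera axes: x right, y down, z forward; pixel columns grow to the right and rows downward; lengths in mm; the calibration is good to about 2 mm. The wrist camera is an equidistant fisheye: a pixel r from the principal point sees the ray r / f radians off the axis. A picture is of the moment at which its call begins. There is no depth.
- ctrl.finish_job(): hands the job in; it is judged then, once.
Trained networks look in a picture, given as the dict that the camera call returned (one of the last four; its "shot" number tells which), for a name from the list of things; names that differ only in an ending like _2 or _b are one class to them, and where a whole thing is asked for, a point or a joint stands for the part that bears it (a point fixed in the world has none). Each returns a list of dicts, best first, with "score" (0 to 1); they miss things now and then, are a little off and sometimes report something else, mostly with a low value. They report only what shows in the picture. A call takes as long as a camera call.
- ctrl.recognise(picture, thing): "centre" ([column, row] in pixels, amid what is visible of it).
The state is a dict: "clock": time; "qpos": joint angles; "qd": joint speeds; "tau": joint torques, N m; "eef_pos": TCP position; "tool_rot": TCP orientation; "force": force on the tool from outside, world axes, zero at the start; "torque": the same for the moment, N m; "width": finger opening in mm; "gripper_force": force on a finger pad.
Only numpy, scipy, OpenCV 4.12 (cv2) and the standard library are available. Lean on these libraries where they do the work, as an engineer would, in place of code of your own. Each camera call takes 0.05 s, during which the arm holds its last target. There are 200 camera calls.

TASK

First turn the vise's crank clockwise (seen from the handle end) until the jaw has closed on the steel block and the vise is tight. Then take the rotary tool out of its charging cradle, seat it bit-down in the ring collar of the plunge stand, and push it straight down against the springs until the bit rests firmly, but without being forced, on the block. Finish while holding it down there, so that I can set the depth stop; leave everything else on the bench where it is.

Things in the scene. Friction and masses are not known exactly. Their poses are not given: they have to be found in the camera images.
- stand: Fixed plunge stand: grey base plate with a steel machine vise on it and two upright 12 mm guide rods at y = +65/-65 mm (20 mm nuts, top at 178 mm). Origin on the bench right below the ring collar's axis; z up; x runs from the crank through the jaws to the fixed jaw, y along the jaws. Vise bed at 36 mm, jaw tops at 74 mm, screw axis along x at 58 mm height. Yaw within 13 degrees of the bench's x.
- fixed_jaw: The vise's fixed steel jaw, 76 mm along y, 38 mm high. Origin in the middle of its clamping face, at x = +8 mm of the stand, looking to the stand's -x.
- moving_jaw: The vise's sliding steel jaw, 76 mm along y, 38 mm high. Origin in the middle of its clamping face, looking to the stand's +x. It slides along the stand's x and has pinched the block against the fixed jaw when this face is at x = -8 mm of the stand; it starts 3.5 to 7.5 mm short of that.
- crank (a joint): Turn of the vise crank, rad; grows clockwise seen from the handle end (looking along the stand's +x), closing the jaw 6 mm a turn. Starts at 6.8 to 11.0; jaw meets the block at about 14.7, then tightens with a little give (tight from 15.3 on), solid at 16.1. Friction 0.05 N m; stays where left. At value q the grip is 27 mm from the screw axis towards (0, -sin q, cos q) in the stand's frame.
- crank_grip (a point): Middle of the crank's black grip: a revolving sleeve 14 mm thick, 38 mm long, level along the stand's x, 118 mm in front (-x) of the stand's origin. It circles the screw axis at 27 mm radius, 31 to 85 mm above the bench, never moving along x. The crank arm is at its inner end, 19 mm from this point. Pinch it from above, fingers on its y sides, and lead it round, gripper kept pointing down.
- block: Plain steel guitar tremolo block standing loose between the jaws on the vise bed: 16 mm (x) by 70 mm (y) by 42 mm high, about 330 g. Origin at the centre of its underside, so its top is 42 mm higher, 78 mm above the bench. It lies under the collar's axis.
- carriage (a joint): How far the stand's sprung carriage is pressed down, m: 0 at rest at the top, 0.030 at its end stop. Pushing down takes about 5.5 N to start and about 10 N at 0.022, where a seated tool's bit meets the block (beyond that the push rises steeply). The seated tool's own weight does not start it.
- collar_top (a point): Centre of the upper rim of the aluminium ring collar in the sprung carriage: bore 35.6 mm, outside 56 mm, 16 mm high. At rest 164 mm above the bench, on the stand's z axis. The carriage's bosses on the guide rods are 27 mm wide and 2 mm higher than the rim.
- tool: Round cordless rotary tool, 168 mm long, about 300 g, bit-down in the cradle. Origin at the bit's tip, z up its axis. From the tip: 4 mm bit to 22 mm, 12 mm collet to 36, nose cone to 48, 32 mm neck to 64 (enters the collar), shoulder at 64, 42 mm wide (sits on the collar's rim), straight grip 38 mm wide from 98 to 150, 42 mm tail cap to 168. Grip it near 130 to stay above the guide rods.
- tool_shoulder (a point): Centre of the tool's shoulder, 64 mm above the bit's tip on the tool's axis; coincides with collar_top when the tool is fully seated.
- dock: The tool's charging cradle: grey plastic cup, fixed, 92 mm wide at the foot, 66 mm at the rim, 72 mm high, bore about 36 mm; the tool's shoulder rests on the rim. Origin at the centre of its underside. On the left or the right of the stand.
- jar: Bystander: closed glass jar of screws, 64 mm in diameter, 85 mm high, standing on the other side of the stand from the cradle. Origin at the centre of its underside.
- pickup: Bystander: black guitar pickup, 22 x 82 x 16 mm. Origin at the centre of its underside.
- knob_part: Bystander: small aluminium control knob, 24 mm in diameter, 18 mm high. Origin at the centre of its underside.
- screwdriver: Bystander: screwdriver 170 mm long lying on the bench beyond the cradle places. Origin under its middle.
- rule: Bystander: steel rule 300 x 25 x 2 mm lying beyond the stand. Origin at the centre of its underside.
- power_drill: Bystander: black hand drill lying on its side, about 250 x 150 x 64 mm. Origin under its motor housing.

How it is judged (in metres and radians):
On the way, in this order (a step that is already met when the one before it is completed fails the run):
1. the steel block is clamped between the vise's jaws (contact force between each of moving_jaw, fixed_jaw and block above 6 N), for 0.2 s.
2. the rotary tool sits upright in the ring collar (distance between tool_shoulder and collar_top below 0.004 m and angle between tool's own z axis and vertical below 0.09 rad), for 0.1 s.
At the end, for the whole second after the job is handed in: Block clamped (over 6 N on each jaw); tool seated in the collar (shoulder within 4 mm of the rim's centre, upright within 5 degrees); carriage pressed down over 17 mm, bit pressing on the block with over 1.5 N, at rest, held by the gripper (all of step 1 and all of step 2 and value of joint carriage above 0.017 m and contact force between tool and block above 1.5 N and contact force between the fingers and tool above 2 N and linear speed of tool below 0.02 m/s); the arm keeps its last pose, push and grip.
It fails at once if the bit is forced onto the block (more than 60 N) (contact force between tool and block above 60 N).
It fails at once if a bystander is moved by more than 30 mm (distance of any of jar, pickup, knob_part, screwdriver, rule, power_drill from where it was at the start of the episode above 0.03 m).
It also fails if it takes over 72 s, if anything falls off the work surface, if the arm or the gripper's body presses on something with over 40 N, if the wrist force passes 120 N, or if a joint passes its speed limit or range.

## Working session

There is one attempt and no reset: what is moved stays moved. The work goes in short steps, Python scripts to look and compute and a tool call to move; the robot and the scene stay as the last step left them, time stands still between calls to the robot, and variables do not carry over. Pictures are saved under pics/ and viewed, at most 10 in all, crops included, and the job is handed in when it is done.

Besides the shell and the picture viewer there is one more tool, called after "Request:" by a JSON object that holds its "fn" and its "kwargs", one argument or row to a line. step_arm: Moves the arm, as the interface text tells. Shift numbers are shares of 150 mm and turn numbers shares of 45 degrees, none past 1 either way. Its arguments: {"type":"object","properties":{"series":{"type":"array","items":{"type":"array","items":{"type":"array","items":{"type":"number","minimum":-1,"maximum":1}}}}},"required":["series"]}

```bash
mkdir -p pics; cat > h.py <<'E'
import numpy as np, cv2
from cell import ctrl
from scipy.spatial.transform import Rotation as Rn
def shot(n,fn=None):
    p=ctrl.get_image(n)
    if fn: cv2.imwrite('pics/'+fn,p['img'][:,:,::-1])
    return p
def ray(p,uv):
    x=(uv[0]-p['cx'])/p['fx'];y=(uv[1]-p['cy'])/p['fy']
    R=np.array(p['R']);t=np.array(p['t'])
    return -R.T@t, R.T@np.array([x,y,1.])
def atz(p,uv,z):
    o,d=ray(p,uv);return o+d*(z-o[2])/d[2]
def tri(p,a,q,b):
    A=[];B=[]
    for P,u in((p,a),(q,b)):
        o,d=ray(P,u);d/=np.linalg.norm(d);M=np.eye(3)-np.outer(d,d);A.append(M);B.append(M@o)
    return np.linalg.lstsq(np.vstack(A),np.hstack(B),rcond=None)[0]
def proj(p,X):
    c=np.array(p['R'])@np.array(X,float)+np.array(p['t'])
    return c[:2]/c[2]*[p['fx'],p['fy']]+[p['cx'],p['cy']]
E
python3 - <<'E'
from h import *
a=shot('scene','s1.png');b=shot('side','d1.png')
for n in ['stand','crank_grip','collar_top','tool','dock','block','moving_jaw','fixed_jaw','jar','power_drill']:
    r=[ctrl.recognise(p,n)[:1] for p in(a,b)]
    r=[(x[0]['centre'],round(x[0]['score'],2)) if x else None for x in r]
    print(n,r, tri(a,r[0][0],b,r[1][0]).round() if all(r) else '')
s=ctrl.read_state();print(s['clock'],s['eef_pos'],s['tool_rot'],s['width'],s['force'])
for p in(a,b):print(p['fx'],(-np.array(p['R']).T@p['t']).round())
E
```

```text
stand [([317.9, 267.6], 0.74), ([293.6, 236.0], 0.88)] [644.  34.  19.]
crank_grip [([342.8, 226.2], 0.69), ([379.4, 328.8], 0.33)] [ 380.   -8. -235.]
collar_top [([316.5, 237.6], 0.85), ([287.0, 200.3], 0.76)] [656.  42. 164.]
tool [None, ([346.0, 132.9], 0.7)] 
dock [([253.1, 181.0], 0.62), ([346.0, 161.6], 0.85)] [ 565. -315.   -8.]
block [([319.1, 254.9], 0.82), ([292.5, 227.3], 0.66)] [642.  39.  70.]
moving_jaw [([325.5, 252.1], 0.67), ([302.3, 230.0], 0.56)] [619.  34.  56.]
fixed_jaw [([308.8, 265.4], 0.6), ([342.5, 133.2], 0.48)] [634.  24. 256.]
jar [([473.3, 299.4], 0.71), ([329.6, 356.7], 0.76)] [483. 328.  47.]
power_drill [([192.4, 194.7], 0.97), ([306.0, 133.2], 0.95)] [ 720. -393.    4.]
1.1 [ 273.22834016 -589.78404064  231.31692968] [-3.14158299e+00 -3.08554878e-05  4.33755583e-01] 85.28581597755894 [1.3503292  0.31175893 0.24676515]
367.49609784901816 [950. 368. 751.]
402.2424266210807 [447. 622. 897.]
```

```bash
python3 - <<'E'
import cv2,numpy as np
a=cv2.imread('pics/s1.png')[120:350,180:500];b=cv2.imread('pics/d1.png')[90:390,200:460]
a=cv2.resize(a,(800,575),interpolation=cv2.INTER_CUBIC);b=cv2.resize(b,(520,600),interpolation=cv2.INTER_CUBIC)
cv2.imwrite('pics/s1c.png',a);cv2.imwrite('pics/d1c.png',b)
E
```

```text
(no output)
```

View pics/s1c.png

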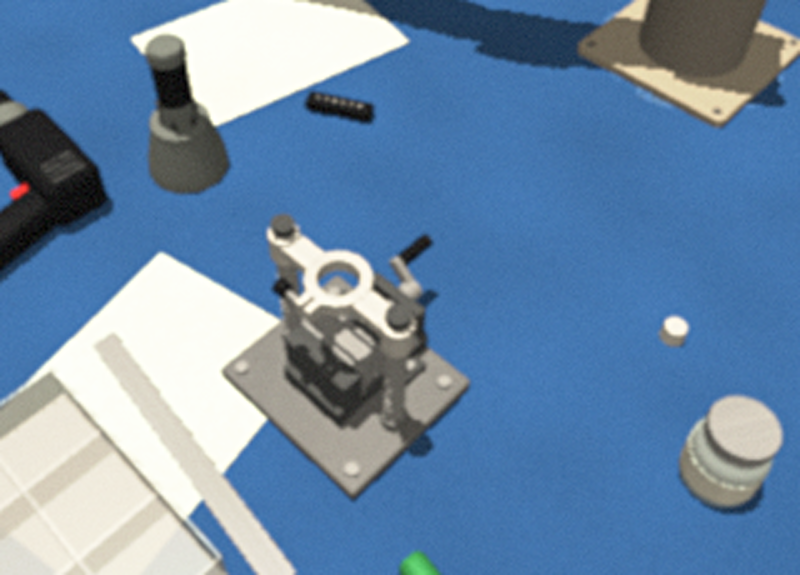

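View pics/d1c.png

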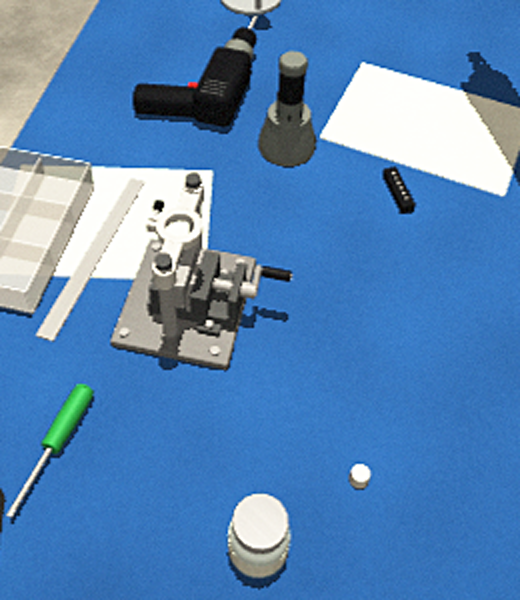

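The scene crop shows the rod nuts at about (283,221) and (400,314), the collar at (338,279), the crank grip at (415,250) and the tool's tail at (166,45). The side crop shows the nuts at (194,178) and (163,260), the collar at (181,227), the grip at (277,274) and the tail at (292,60).

```bash
python3 - <<'E'
from h import *
a=shot('scene');b=shot('side')
S=lambda u,v:(180+u/2.5,120+v/2.5)
D=lambda u,v:(200+u/2,90+v/2)
for n,s,d in [('nut-',(283,219),(194,178)),('nut+',(400,312),(163,260)),('collar',(338,279),(181,227)),('grip',(415,250),(277,274)),('tail',(166,42),(292,58)),('dock',(189,160),(287,140))]:
    print(n,tri(a,S(*s),b,D(*d)).round(1))
for z in(178,):
  print([atz(a,S(*u),z).round(1) for u in((283,219),(400,312))],[atz(b,D(*u),z).round(1) for u in((194,178),(163,260))])
print('collar',atz(a,S(338,279),164).round(1),atz(b,D(181,227),164).round(1))
print('tail z', atz(a,S(166,42),176).round(1),atz(b,D(292,58),176).round(1))
E
```

```text
nut- [646.6 -30.8 176.3]
nut+ [646.8 101.8 177.5]
collar [646.4  33.  155. ]
grip [528.7  13.4  72. ]
tail [ 572.9 -288.4  177.4]
dock [ 571.9 -294.4    7.7]
[array([647.2, -30.3, 178. ]), array([647.1, 102.1, 178. ])] [array([646.1, -28.5, 178. ]), array([646.6, 102.1, 178. ])]
collar [651.2  38.6 164. ] [643.9  39.6 164. ]
tail z [ 572.  -290.1  176. ] [ 573.2 -290.1  176. ]
```

Request:
{"fn": "step_arm", "kwargs": {
  "series": [
    [[0, 0, 0.184, 0, 0, 0, 0], [0, 0, 0.184, 0, 0, 0, 0], [0, 0, 0.184, 0, 0, 0, 0], [0, 0, 0, 0.12, -0.285, 0, 0], [0, 0, 0, 0.12, -0.285, 0, 0], [0, 0, 0, 0.12, -0.285, 0, 0], [0, 0, 0, 0.12, -0.285, 0, 0], [0, 0, 0, 0.12, -0.285, 0, 0], [0, 0, 0, 0.12, -0.285, 0, 0], [0, 0, 0, 0.12, -0.285, 0, 0], [0, 0, 0, 0.12, -0.285, 0, 0], [0, 0, 0, 0.12, -0.285, 0, 0]]
  ]
}}

```text
clock: 2.4
eef_pos: [435.8, -203.3, 231.6]
tool_rot: [3.141, -0.001, 0.0]
force: [1.4, -0.9, -0.1]
width: 85.5
gripper_force: 0.0
```

Request:
{"fn": "step_arm", "kwargs": {
  "series": [
    [[0, 0, 0, 0.12, -0.285, 0, 0], [0, 0, 0, 0.12, -0.285, 0, 0], [0, 0, 0, 0.12, -0.285, 0, 0], [0, 0, 0, 0.12, -0.285, 0, 0], [0, 0, 0, 0.12, -0.285, 0, 0], [0, 0, 0, 0, 0, 0, 0]]
  ]
}}

```text
clock: 3.0
eef_pos: [527.5, 17.1, 231.4]
tool_rot: [-3.137, -0.003, 0.011]
force: [0.2, 0.3, -0.1]
width: 85.7
gripper_force: 0.0
```

```bash
python3 - <<'E'
from h import *
s=ctrl.read_state();print(s['eef_pos'],s['tool_rot'],s['force'])
p=shot('wrist');print(p['fx'],p['cx'],p['cy'],-np.array(p['R']).T@p['t'])
for n in ['crank_grip','collar_top','block']:
    for r in ctrl.recognise(p,n)[:1]:
        print(n,r)
def uv(X):
    c=np.array(p['R'])@X+p['t'];r=np.hypot(c[0],c[1]);th=np.arctan2(r,c[2])
    return np.array([p['cx'],p['cy']])+p['fx']*th*c[:2]/r
im=cv2.resize(p['img'][:,:,::-1],(800,500),interpolation=cv2.INTER_CUBIC)
for X in [(528.7,13.4,72),(646.7,36,164),(646.7,-29,178),(646.7,101,178)]:
    u=uv(np.array(X,float));print(u);cv2.drawMarker(im,tuple((u*1.25).astype(int).tolist()),(0,0,255),0,10)
cv2.imwrite('pics/w1.png',im)
E
```

```text
[527.51332719  17.0950209  231.35785352] [-3.13710783e+00 -2.66688669e-03  1.13318412e-02] [ 0.23288189  0.34738859 -0.05692201]
309.70691628693146 317.75370477433654 198.5718848118201 [608.68323936  17.40128043 375.74460483]
crank_grip {'centre': [319.9, 160.7], 'score': 0.57}
collar_top {'centre': [315.3, 52.4], 'score': 0.72}
block {'centre': [300.5, 61.7], 'score': 0.65}
[321.92957799 180.2957725 ]
[292.01471541  45.49959644]
[393.04072988  45.48292687]
[192.78449817  48.39362044]
```

View pics/w1.png

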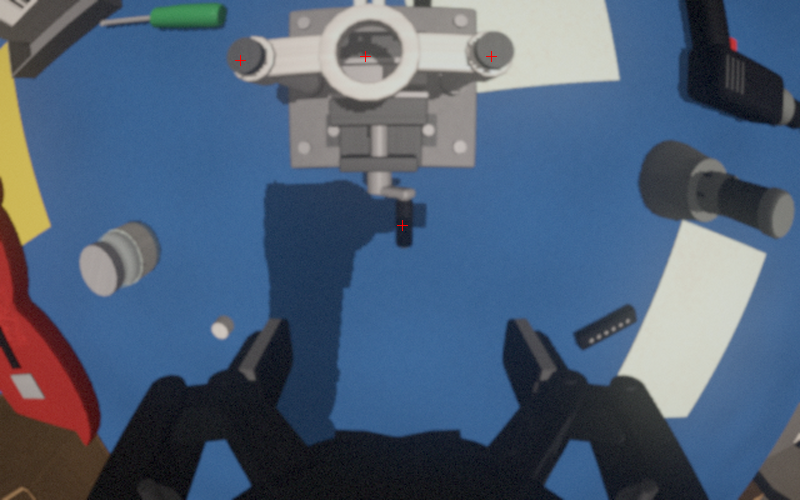

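The wrist view shows the collar centred at (369,55), the nuts at (250,57) and (492,52), and the black grip running from (404,196) to (404,246). The base bolts are at (304,148) and (460,147). The projected markers agree with these to a few mm.

```bash
cat >> h.py <<'E'
def wat(p,uv,z):
    d=np.array(uv,float)-[p['cx'],p['cy']];r=np.hypot(*d);th=r/p['fx']
    c=np.r_[np.sin(th)*d/r,np.cos(th)];R=np.array(p['R']);o=-R.T@p['t'];w=R.T@c
    return o+w*(z-o[2])/w[2]
E
python3 - <<'E'
from h import *
p=shot('wrist','w2.png');s=ctrl.read_state();print(s['eef_pos'],s['tool_rot'])
for n,u,z in [('collar',(369,55),164),('nut+',(250,57),178),('nut-',(492,52),178),('bolt+',(304,148),14),('bolt-',(460,147),14),('bolt-far',(467,20),14),('bolt+far',(321,20),14),('grip in',(404,196),72),('grip out',(404,246),72),('tail',(776,212),176)]:
    print(n,wat(p,np.array(u)/1.25,z).round(1))
E
```

```text
[524.60819474   6.98492085 231.37149768] [ 3.14073986e+00  3.47065071e-04 -2.31223850e-03]
collar [644.7  22.2 164. ]
nut+ [645.8  83.8 178. ]
nut- [645.6 -40.9 178. ]
bolt+ [586.   94.7  14. ]
bolt- [586.  -51.6  14. ]
bolt-far [708.5 -57.5  14. ]
bolt+far [708.9  77.4  14. ]
grip in [549.5   1.6  72. ]
grip out [507.7   1.4  72. ]
tail [ 570.4 -293.1  176. ]
```

```bash
python3 - <<'E'
from h import *
im=cv2.imread('pics/w2.png')[0:210,140:460]
cv2.imwrite('pics/w2c.png',cv2.resize(im,(800,525),interpolation=cv2.INTER_CUBIC))
E
```

```text
(no output)
```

View pics/w2c.png

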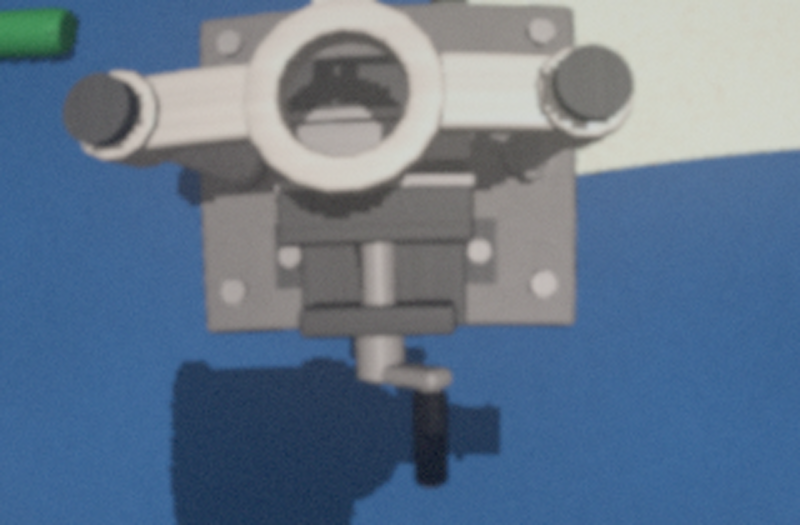

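In the crop (2.5x, offset (140,0)), the collar bore is centred at (343,96), the nuts at (101,108) and (593,82), the near bolts at (232,291) and (544,284), and the far bolts at (228,42) and (541,30). The grip runs from (430,390) to (431,486).

```bash
python3 - <<'E'
from h import *
p=shot('wrist');s=ctrl.read_state();print(s['eef_pos'],s['tool_rot'])
for n,u,z in [('collar',(343,96),164),('nut+',(101,108),178),('nut-',(593,82),178),('bolt+',(232,291),14),('bolt-',(544,284),14),('bolt-far',(541,30),14),('bolt+far',(228,42),14),('grip in',(430,390),72),('grip out',(431,486),72)]:
    print(n,wat(p,np.array(u)/2.5+[140,0],z).round(1))
E
```

```text
[524.66697839   6.94082789 231.44939871] [ 3.14092103e+00  1.34911127e-04 -2.65743662e-03]
collar [649.2  33.8 164. ]
nut+ [649.5  97.8 178. ]
nut- [650.7 -30.8 178. ]
bolt+ [589. 107.  14.]
bolt- [590.3 -39.7  14. ]
bolt-far [712.4 -38.   14. ]
bolt+far [710.9 107.8  14. ]
grip in [550.3  12.3  72. ]
grip out [510.3  12.1  72. ]
```

Request:
{"fn": "step_arm", "kwargs": {
  "series": [
    [[0, 0, 0, 0.015, -0.033, 0.2, 0], [0, 0, 0, 0, 0, 0.25, 0], [0, 0, 0, 0, 0, 0.25, 0], [0, 0, 0, 0, 0, 0.25, 0], [0, 0, 0, 0, 0, 0.223, 0], [0, 0, 0, 0, 0, 0, 0], [0, 0, 0, 0, 0, 0, 0], [0, 0, 0, 0, 0, 0, 0]]
  ]
}}

```text
clock: 4.1
eef_pos: [528.7, 13.2, 57.2]
tool_rot: [-3.142, -0.003, -0.001]
force: [0.5, -0.8, 0.6]
width: 85.5
gripper_force: 0.0
```

Request:
{"fn": "step_arm", "kwargs": {
  "series": [
    [[0, 0, 0, 0, 0, 0, 0.6], [0, 0, 0, 0, 0, 0, 0.6], [0, 0, 0, 0, 0, 0, 1], [0, 0, 0, 0, 0, 0, 1], [0, 0, 0, 0, 0, 0, 1], [0, 0, 0, 0, 0, 0, 1], [0, 0, 0, 0, 0, 0, 1], [0, 0, 0, 0, 0, 0, 1]]
  ]
}}

```text
clock: 4.9
eef_pos: [527.4, 13.4, 55.5]
tool_rot: [3.141, -0.0, 0.0]
force: [-0.8, -0.5, 3.4]
width: 12.1
gripper_force: 58.4
```

```bash
python3 - <<'E'
import numpy as np
q=0.87+np.arange(0,23)*0.375
P=np.c_[27*np.sin(q),-27*np.cos(q)]/150
print(np.diff(P.round(3),axis=0).round(3).tolist(), q[-1]+2*np.pi)
E
```

```text
[[0.033, 0.058], [0.009, 0.067], [-0.016, 0.065], [-0.038, 0.055], [-0.056, 0.037], [-0.066, 0.014], [-0.066, -0.011], [-0.058, -0.035], [-0.041, -0.053], [-0.018, -0.064], [0.006, -0.067], [0.031, -0.06], [0.05, -0.045], [0.063, -0.023], [0.067, 0.002], [0.062, 0.026], [0.048, 0.047], [0.027, 0.061], [0.003, 0.067], [-0.021, 0.064], [-0.044, 0.051], [-0.059, 0.032]] 15.403185307179585
```

Request:
{"fn": "step_arm", "kwargs": {
  "series": [
    [[0, 0, 0, 0, 0.033, 0.058, 1], [0, 0, 0, 0, 0.009, 0.067, 1], [0, 0, 0, 0, -0.016, 0.065, 1], [0, 0, 0, 0, -0.038, 0.055, 1], [0, 0, 0, 0, 0, 0, 1], [0, 0, 0, 0, 0, 0, 1]]
  ]
}}

```text
clock: 5.5
eef_pos: [527.3, 15.9, 17.8]
tool_rot: [3.141, 0.001, 0.001]
force: [1.9, -1.5, -6.0]
width: 12.1
gripper_force: 58.5
```

```bash
python3 - <<'E'
from h import *
p=shot('side','d2.png');s=ctrl.read_state();print(s['eef_pos'],s['force'],s['width'])
print(ctrl.recognise(p,'crank_grip')[:2])
im=p['img'][:,:,::-1][150:300,250:400]
cv2.imwrite('pics/d2c.png',cv2.resize(im,(600,600),interpolation=cv2.INTER_CUBIC))
E
```

```text
[527.285521    15.57229582  18.06407178] [ 1.99771327 -1.82082557 -5.72678416] 11.967215923787627
[{'centre': [325.6, 235.6], 'score': 0.46}]
```

View pics/d2c.png

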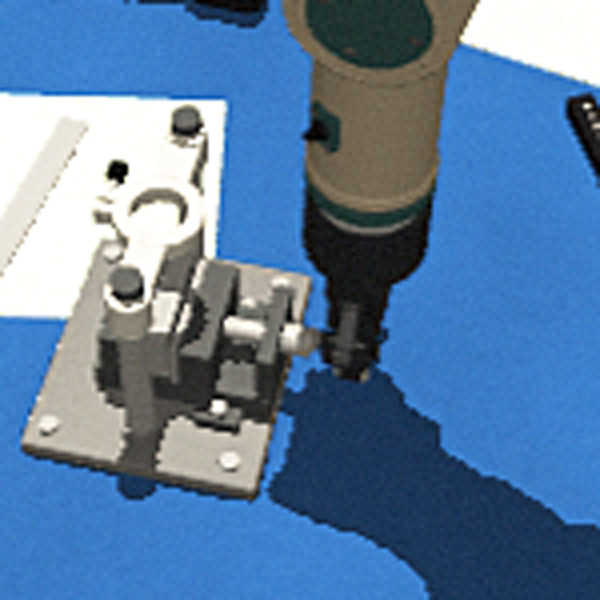

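The side view shows the fingers around the crank handle, next to the hub at about (300,335). The grip is holding and the forces are small, so I'll go on turning.

Request:
{"fn": "step_arm", "kwargs": {
  "series": [
    [[0, 0, 0, 0, -0.056, 0.037, 1], [0, 0, 0, 0, -0.066, 0.014, 1], [0, 0, 0, 0, -0.066, -0.011, 1], [0, 0, 0, 0, -0.058, -0.035, 1], [0, 0, 0, 0, 0, 0, 1]]
  ]
}}

```text
clock: 6.1
eef_pos: [527.2, 53.5, 19.2]
tool_rot: [3.141, -0.0, 0.002]
force: [-0.9, -4.2, 4.8]
width: 12.2
gripper_force: 59.5
```

Request:
{"fn": "step_arm", "kwargs": {
  "series": [
    [[0, 0, 0, 0, -0.041, -0.053, 1], [0, 0, 0, 0, -0.018, -0.064, 1], [0, 0, 0, 0, 0.006, -0.067, 1], [0, 0, 0, 0, 0.031, -0.06, 1], [0, 0, 0, 0, 0, 0, 1]]
  ]
}}

```text
clock: 6.6
eef_pos: [527.2, 54.5, 55.4]
tool_rot: [3.14, -0.0, -0.001]
force: [0.9, -7.2, -4.4]
width: 12.2
gripper_force: 59.0
```

Request:
{"fn": "step_arm", "kwargs": {
  "series": [
    [[0, 0, 0, 0, 0.05, -0.045, 1], [0, 0, 0, 0, 0.063, -0.023, 1], [0, 0, 0, 0, 0.067, 0.002, 1], [0, 0, 0, 0, 0.062, 0.026, 1], [0, 0, 0, 0, 0, 0, 1]]
  ]
}}

```text
clock: 7.1
eef_pos: [527.4, 19.1, 60.5]
tool_rot: [-3.141, -0.0, -0.001]
force: [0.2, -3.1, -1.4]
width: 11.8
gripper_force: 59.9
```

Request:
{"fn": "step_arm", "kwargs": {
  "series": [
    [[0, 0, 0, 0, 0.048, 0.047, 1], [0, 0, 0, 0, 0.027, 0.061, 1], [0, 0, 0, 0, 0.003, 0.067, 1], [0, 0, 0, 0, -0.021, 0.064, 1], [0, 0, 0, 0, 0, 0, 1], [0, 0, 0, 0, 0, 0, 1]]
  ]
}}

```text
clock: 7.7
eef_pos: [527.3, 10.8, 23.8]
tool_rot: [3.141, 0.001, 0.0]
force: [1.6, -3.3, -5.9]
width: 12.1
gripper_force: 59.7
```

Request:
{"fn": "step_arm", "kwargs": {
  "series": [
    [[0, 0, 0, 0, -0.044, 0.051, 1], [0, 0, 0, 0, -0.059, 0.032, 1], [0, 0, 0, 0, 0, 0, 1], [0, 0, 0, 0, 0, 0, 1]]
  ]
}}

```text
clock: 8.1
eef_pos: [527.4, 24.2, 12.5]
tool_rot: [3.139, -0.0, -0.001]
force: [0.4, -8.6, 2.0]
width: 12.2
gripper_force: 60.5
```

Request:
{"fn": "step_arm", "kwargs": {
  "series": [
    [[0, 0, 0, 0, -0.032, 0.006, 1], [0, 0, 0, 0, -0.03, 0.002, 1], [0, 0, 0, 0, 0, 0, 1], [0, 0, 0, 0, 0, 0, 1]]
  ]
}}

```text
clock: 8.5
eef_pos: [527.3, 30.8, 11.0]
tool_rot: [3.136, -0.0, -0.004]
force: [0.8, -12.7, -1.1]
width: 12.0
gripper_force: 60.3
```

Request:
{"fn": "step_arm", "kwargs": {
  "series": [
    [[0, 0, 0, 0, -0.02, 0, 1], [0, 0, 0, 0, 0, 0, 1], [0, 0, 0, 0, 0, 0, 1], [0, 0, 0, 0, 0, 0, 1]]
  ]
}}

```text
clock: 8.9
eef_pos: [527.2, 32.6, 10.9]
tool_rot: [3.135, 0.0, -0.005]
force: [1.0, -16.1, -0.9]
width: 12.3
gripper_force: 60.2
```

Request:
{"fn": "step_arm", "kwargs": {
  "series": [
    [[0, 0, 0, 0, 0, 0, 0], [0, 0, 0, 0, 0, 0, 0], [0, 0, 0, 0, 0, 0, 0], [0, 0, 0, 0, 0, 0, 0], [0, 0, 0, 0, 0, 0, 0], [0, 0, 0, 0, 0, 0, 0], [0, 0, 0, 0, 0, -0.2, 0], [0, 0, 0, 0, 0, -0.25, 0], [0, 0, 0, 0, 0, -0.25, 0], [0, 0, 0, 0, 0, -0.25, 0], [0, 0, 0, 0, 0, -0.3, 0], [0, 0, 0, 0, 0, -0.28, 0]]
  ]
}}

```text
clock: 10.1
eef_pos: [526.9, 39.5, 242.4]
tool_rot: [-3.141, -0.0, 0.001]
force: [0.8, 0.9, -1.0]
width: 85.4
gripper_force: 0.0
```

Request:
{"fn": "step_arm", "kwargs": {
  "series": [
    [[0, 0, 0, 0.28, 0.03, 0, 0], [0, 0, 0, 0, 0, 0, 0], [0, 0, 0, 0, 0, 0, 0], [0, 0, 0, 0, 0, 0, 0], [0, 0, 0, 0, 0, 0, 0]]
  ]
}}

```text
clock: 10.6
eef_pos: [568.1, 34.5, 239.8]
tool_rot: [-3.141, 0.002, 0.001]
force: [-0.5, -0.9, -0.7]
width: 85.3
gripper_force: 0.0
```

```bash
python3 - <<'E'
from h import *
p=shot('wrist');s=ctrl.read_state();print(s['eef_pos'],s['tool_rot'],p['cx'],p['cy'])
im=p['img'][:,:,::-1].copy()
cv2.imwrite('pics/w3.png',im)
c=im[60:340,160:480]
cv2.imwrite('pics/w3c.png',cv2.resize(c,(684,600),interpolation=cv2.INTER_CUBIC))
print(ctrl.recognise(p,'tool')[:1])
np.savez('w3.npz',**{k:np.array(p[k]) for k in('R','t','fx','cx','cy')})
E
```

```text
[568.31875962  34.40718035 239.92230931] [-3.14150724e+00  1.71882785e-03  6.43198977e-04] 317.75370477433654 198.5718848118201
[{'centre': [593.4, 188.1], 'score': 0.73}]
```

View pics/w3c.png

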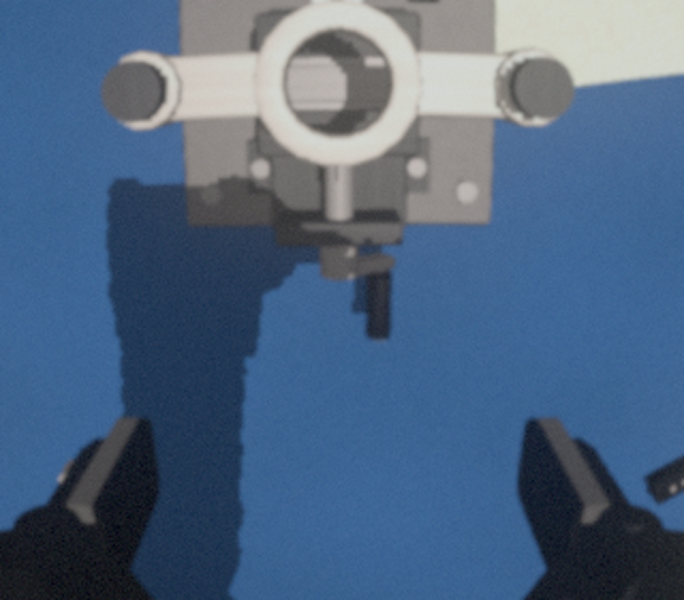

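The wrist view shows the collar bore at (338,82) and the nuts at (134,90) and (541,88). The crank grip at (378,305) is to the right of the hub at (338,262), so it isn't at the bottom of its circle where I left it. I'll find the real crank angle.

```bash
python3 - <<'E'
from h import *
z=np.load('w3.npz');p={k:z[k] for k in z.files}
W=lambda u,v:np.array([160+u/2.1375,60+v/2.1429])
print('collar',wat(p,W(339,82),164).round(1),'nuts',wat(p,W(134,90),178).round(1),wat(p,W(541,88),178).round(1))
for zz in(42,44,58,74): print('grip',zz,wat(p,W(378,305),zz).round(1),'hub58',wat(p,W(338,262),58).round(1))
print('bolts',wat(p,W(211,192),14).round(1),wat(p,W(467,192),14).round(1))
a=shot('scene','s4.png');b=shot('side','d4.png')
for q in(a,b):print(ctrl.recognise(q,'crank_grip')[:1])
A=a['img'][190:290,270:370,::-1];B=b['img'][170:270,260:360,::-1]
cv2.imwrite('pics/c4.png',np.hstack([cv2.resize(i,(400,400),interpolation=cv2.INTER_CUBIC) for i in(A,B)]))
E
```

```text
collar [650.4  33.9 164. ] nuts [649.8  98.5 178. ] [650.8 -29.8 178. ]
grip 42 [531.5  11.8  42. ] hub58 [560.2  33.8  58. ]
grip 44 [532.2  12.   44. ] hub58 [560.2  33.8  58. ]
grip 58 [537.1  12.9  58. ] hub58 [560.2  33.8  58. ]
grip 74 [542.6  14.   74. ] hub58 [560.2  33.8  58. ]
bolts [589.5 106.3  14. ] [589.9 -39.8  14. ]
[{'centre': [342.4, 229.9], 'score': 0.53}]
[{'centre': [327.8, 233.0], 'score': 0.68}]
```

View pics/c4.png

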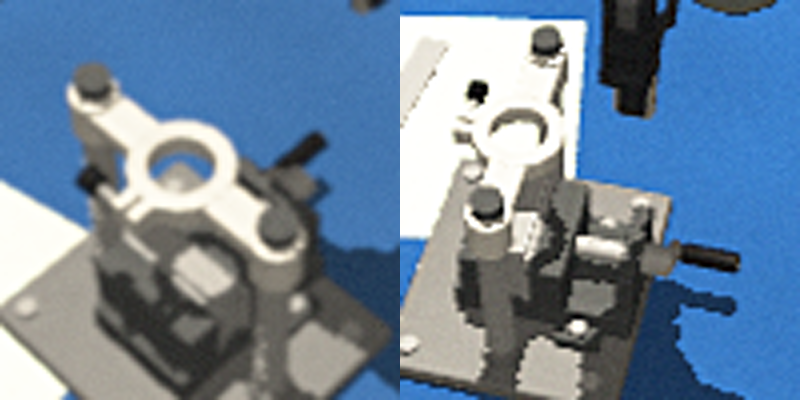

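```bash
python3 - <<'E'
from h import *
a=shot('scene');b=shot('side')
z=np.load('w3.npz');w={k:z[k] for k in z.files}
# grip ends in scene & side crops (4x)
S=lambda u,v:(270+u/4,190+v/4)
D=lambda u,v:(260+(u-400)/4,170+v/4)
print(tri(a,S(303,148),b,D(709,258)).round(1))
u0=(160+378/2.1375,60+305/2.1429)
def wuv(X):
    c=w['R']@X+w['t'];r=np.hypot(c[0],c[1]);th=np.arctan2(r,c[2])
    return np.array([w['cx'],w['cy']])+w['fx']*th*c[:2]/r
from scipy.optimize import least_squares
f=lambda q:np.r_[proj(a,X:=np.array([531,33.3-27*np.sin(q[0]),58+27*np.cos(q[0])]))-S(303,148),proj(b,X)-D(709,258),wuv(X)-u0]
for g in(1,2.2,3): r=least_squares(f,[g]);print(r.x+4*np.pi,r.cost,r.fun.round(1))
E
```

```text
[529.4  15.6  44.9]
[14.81059311] 1.6840032217914302 [-1.4  0.9 -0.2 -0.7 -0.4  0.2]
[14.81059312] 1.6840032217914558 [-1.4  0.9 -0.2 -0.7 -0.4  0.2]
[14.81059311] 1.684003221791451 [-1.4  0.9 -0.2 -0.7 -0.4  0.2]
```

Request:
{"fn": "step_arm", "kwargs": {
  "series": [
    [[0, 0, 0, -0.273, 0.147, 0, 0], [0, 0, 0, 0, 0, 0.1, 0], [0, 0, 0, 0, 0, 0.28, 0], [0, 0, 0, 0, 0, 0.28, 0], [0, 0, 0, 0, 0, 0.28, 0], [0, 0, 0, 0, 0, 0.28, 0], [0, 0, 0, 0, 0, 0.233, 0], [0, 0, 0, 0, 0, 0, 0], [0, 0, 0, 0, 0, 0, 0], [0, 0, 0, 0, 0, 0, 0.7], [0, 0, 0, 0, 0, 0, 1], [0, 0, 0, 0, 0, 0, 1]]
  ]
}}

```text
clock: 12.2
eef_pos: [529.6, 12.2, 24.2]
tool_rot: [-3.141, -0.003, 0.0]
force: [-1.2, 0.1, 1.1]
width: 44.2
gripper_force: 0.0
```

Request:
{"fn": "step_arm", "kwargs": {
  "series": [
    [[0, 0, 0, 0, 0, 0, 1], [0, 0, 0, 0, 0, 0, 1], [0, 0, 0, 0, 0, 0, 1], [0, 0, 0, 0, 0, 0, 1], [0, 0, 0, 0, 0, 0, 1]]
  ]
}}

```text
clock: 12.7
eef_pos: [528.8, 12.4, 23.0]
tool_rot: [-3.141, -0.001, 0.001]
force: [-0.6, 1.3, 5.2]
width: 12.2
gripper_force: 58.4
```

```bash
python3 - <<'E'
import numpy as np
q=np.array([2.244,2.5,2.75,3.0,3.25,3.4])
P=np.c_[27*np.sin(q),-27*np.cos(q)]/150
print(np.diff(P.round(3),axis=0).round(3).tolist())
E
```

```text
[[-0.033, 0.032], [-0.039, 0.022], [-0.044, 0.012], [-0.044, 0.001], [-0.027, -0.005]]
```

Request:
{"fn": "step_arm", "kwargs": {
  "series": [
    [[0, 0, 0, 0, -0.033, 0.032, 1], [0, 0, 0, 0, 0, 0, 1], [0, 0, 0, 0, 0, 0, 1]]
  ]
}}

```text
clock: 13.0
eef_pos: [528.7, 17.2, 18.2]
tool_rot: [-3.141, -0.001, 0.001]
force: [-0.9, -0.3, 7.0]
width: 12.4
gripper_force: 58.7
```

Request:
{"fn": "step_arm", "kwargs": {
  "series": [
    [[0, 0, 0, 0, -0.039, 0.022, 1], [0, 0, 0, 0, 0, 0, 1], [0, 0, 0, 0, 0, 0, 1]]
  ]
}}

```text
clock: 13.3
eef_pos: [528.8, 21.6, 15.3]
tool_rot: [3.14, -0.001, -0.001]
force: [-1.0, -2.0, 11.2]
width: 12.4
gripper_force: 59.1
```

Request:
{"fn": "step_arm", "kwargs": {
  "series": [
    [[0, 0, 0, 0, -0.044, 0.012, 1], [0, 0, 0, 0, -0.044, 0.001, 1], [0, 0, 0, 0, 0, 0, 1], [0, 0, 0, 0, 0, 0, 1]]
  ]
}}

```text
clock: 13.7
eef_pos: [528.6, 30.2, 12.9]
tool_rot: [3.135, -0.001, -0.004]
force: [-1.1, -11.0, 6.7]
width: 12.1
gripper_force: 58.8
```

Request:
{"fn": "step_arm", "kwargs": {
  "series": [
    [[0, 0, 0, 0, -0.04, -0.005, 1], [0, 0, 0, 0, 0, 0, 1], [0, 0, 0, 0, 0, 0, 1], [0, 0, 0, 0, 0, 0, 1]]
  ]
}}

```text
clock: 14.1
eef_pos: [528.5, 34.5, 13.0]
tool_rot: [3.134, -0.0, -0.006]
force: [0.4, -14.3, -0.3]
width: 11.7
gripper_force: 58.9
```

Request:
{"fn": "step_arm", "kwargs": {
  "series": [
    [[0, 0, 0, 0, 0.02, 0, 1], [0, 0, 0, 0, 0.02, 0, 1], [0, 0, 0, 0, 0, 0, 1], [0, 0, 0, 0, 0, 0, 1]]
  ]
}}

```text
clock: 14.5
eef_pos: [528.6, 29.1, 13.3]
tool_rot: [3.135, -0.001, -0.005]
force: [0.8, -13.8, 1.8]
width: 12.3
gripper_force: 59.2
```

Request:
{"fn": "step_arm", "kwargs": {
  "series": [
    [[0, 0, 0, 0, 0.02, 0, 1], [0, 0, 0, 0, 0.01, 0, 1], [0, 0, 0, 0, 0, 0, 1], [0, 0, 0, 0, 0, 0, 1]]
  ]
}}

```text
clock: 14.9
eef_pos: [528.7, 26.4, 13.7]
tool_rot: [3.136, -0.001, -0.004]
force: [-0.1, -10.0, 5.9]
width: 12.1
gripper_force: 59.6
```

Request:
{"fn": "step_arm", "kwargs": {
  "series": [
    [[0, 0, 0, 0, 0.014, -0.004, 1], [0, 0, 0, 0, 0.014, -0.004, 1], [0, 0, 0, 0, 0.014, -0.006, 1], [0, 0, 0, 0, 0.014, -0.007, 1], [0, 0, 0, 0, 0, 0, 1]]
  ]
}}

```text
clock: 15.4
eef_pos: [528.7, 19.7, 16.7]
tool_rot: [3.138, -0.001, -0.003]
force: [-0.7, -6.2, 4.4]
width: 11.7
gripper_force: 59.5
```

Request:
{"fn": "step_arm", "kwargs": {
  "series": [
    [[0, 0, 0, 0, 0.012, -0.008, 1], [0, 0, 0, 0, 0.012, -0.009, 1], [0, 0, 0, 0, 0, 0, 1], [0, 0, 0, 0, 0, 0, 1]]
  ]
}}

```text
clock: 15.8
eef_pos: [528.6, 16.7, 19.0]
tool_rot: [3.139, -0.001, -0.002]
force: [0.8, -6.7, 1.3]
width: 11.7
gripper_force: 59.3
```

Request:
{"fn": "step_arm", "kwargs": {
  "series": [
    [[0, 0, 0, 0, 0.01, -0.009, 1], [0, 0, 0, 0, 0.01, -0.009, 1], [0, 0, 0, 0, 0, 0, 1], [0, 0, 0, 0, 0, 0, 1]]
  ]
}}

```text
clock: 16.2
eef_pos: [528.6, 14.1, 21.5]
tool_rot: [3.139, -0.001, -0.002]
force: [0.7, -5.6, -0.3]
width: 12.1
gripper_force: 59.1
```

Request:
{"fn": "step_arm", "kwargs": {
  "series": [
    [[0, 0, 0, 0, 0, 0, 0.8], [0, 0, 0, 0, 0, 0, 0.7], [0, 0, 0, 0, 0, 0, 0.4], [0, 0, 0, 0, 0, 0, 0], [0, 0, 0, 0, 0, 0, 0], [0, 0, 0, 0, 0, 0, 0], [0, 0, 0, 0, 0, -0.2, 0], [0, 0, 0, 0, 0, -0.28, 0], [0, 0, 0, 0, 0, -0.28, 0], [0, 0, 0, 0, 0, -0.28, 0], [0, 0, 0, 0, 0, -0.3, 0], [0, 0, 0, 0, 0, -0.3, 0]]
  ]
}}

```text
clock: 17.4
eef_pos: [527.8, 16.7, 269.5]
tool_rot: [-3.141, 0.0, 0.0]
force: [2.3, 0.0, 0.4]
width: 85.5
gripper_force: 0.0
```

Request:
{"fn": "step_arm", "kwargs": {
  "series": [
    [[0, 0, 0, 0, 0.32, 0, 0], [0, 0, 0, 0, 0.32, 0, 0], [0, 0, 0, 0, 0.32, 0, 0], [0, 0, 0, 0, 0.1, 0, 0], [0, 0, 0, 0, 0, 0, 0], [0, 0, 0, 0, 0, 0, 0], [0, 0, 0, 0, 0, 0, 0]]
  ]
}}

```text
clock: 18.1
eef_pos: [528.7, -139.9, 267.4]
tool_rot: [-3.14, 0.0, 0.004]
force: [-0.1, 0.7, -0.9]
width: 85.2
gripper_force: 0.0
```

```bash
python3 - <<'E'
from h import *
a=shot('scene');b=shot('side');w=shot('wrist');s=ctrl.read_state();print(s['clock'],s['eef_pos'],s['tool_rot'],s['force'])
A=a['img'][190:290,270:370,::-1];B=b['img'][170:270,260:360,::-1]
cv2.imwrite('pics/c5.png',np.hstack([cv2.resize(i,(400,400),interpolation=cv2.INTER_CUBIC) for i in(A,B)]))
cv2.imwrite('pics/w5.png',w['img'][:,:,::-1])
np.savez('w5.npz',**{k:np.array(w[k]) for k in('R','t','fx','cx','cy')})
for n in('tool','dock'):print(n,ctrl.recognise(w,n)[:1])
X=np.array([572,-291,176.]);c=np.array(w['R'])@X+w['t'];r=np.hypot(c[0],c[1]);print(np.array([w['cx'],w['cy']])+w['fx']*np.arctan2(r,c[2])*c[:2]/r)
# dark blob of grip in the side image
for n,P in(('s',a),('d',b)):print(n,ctrl.recognise(P,'crank_grip')[:1])
E
```

```text
18.25 [ 528.65787466 -140.65756588  267.55645178] [-3.14088675e+00  1.00226730e-04  2.94681768e-03] [ 1.12343307 -0.08364083 -0.18304523]
tool [{'centre': [475.4, 141.9], 'score': 0.61}]
dock [{'centre': [426.8, 125.4], 'score': 0.86}]
[492.82634677 155.67804263]
s []
d [{'centre': [330.8, 232.6], 'score': 0.49}]
```

```bash
python3 - <<'E'
from h import *
c4=cv2.imread('pics/c4.png');c5=cv2.imread('pics/c5.png')
for c in(c4,c5):
    for (x0,x1,y0,y1) in((680,750,230,285),(270,335,125,185)):
        g=c[y0:y1,x0:x1].astype(int); m=g.max(2)<75
        y,x=np.nonzero(m); print(len(x),x.mean().round(1)+x0,y.mean().round(1)+y0,end=' | ')
    print()
E
```

```text
1081 708.7 257.8 | 867 300.4 154.3 | 
1517 710.1 258.6 | 1213 305.2 148.8 |
```

Request:
{"fn": "step_arm", "kwargs": {
  "series": [
    [[0, 0, 0, -0.064, 0.25, 0.026, 0], [0, 0, 0, -0.064, 0.25, 0.026, 0], [0, 0, 0, -0.065, 0.25, 0.026, 0], [0, 0, 0, -0.065, 0.25, 0.026, 0], [0, 0, 0, 0, 0, 0, 0], [0, 0, 0, 0, 0, 0, 0], [0, 0, 0, 0, 0, 0, 0], [0, 0, 0, 0, 0, 0, 0]]
  ]
}}

```text
clock: 19.25
eef_pos: [490.6, -290.7, 252.1]
tool_rot: [-3.141, -0.0, 0.003]
force: [-1.0, 0.0, -0.2]
width: 85.5
gripper_force: 0.0
```

```bash
python3 - <<'E'
from h import *
p=shot('wrist','w6.png');s=ctrl.read_state();print(s['clock'],s['eef_pos'],s['tool_rot'])
np.savez('w6.npz',**{k:np.array(p[k]) for k in('R','t','fx','cx','cy')})
c=p['img'][40:190,220:420,::-1]
cv2.imwrite('pics/w6c.png',cv2.resize(c,(800,600),interpolation=cv2.INTER_CUBIC))
E
```

```text
19.3 [ 490.54619584 -290.88138175  252.13533177] [-3.14102471e+00 -4.37486582e-04  2.92900867e-03]
```

View pics/w6c.png

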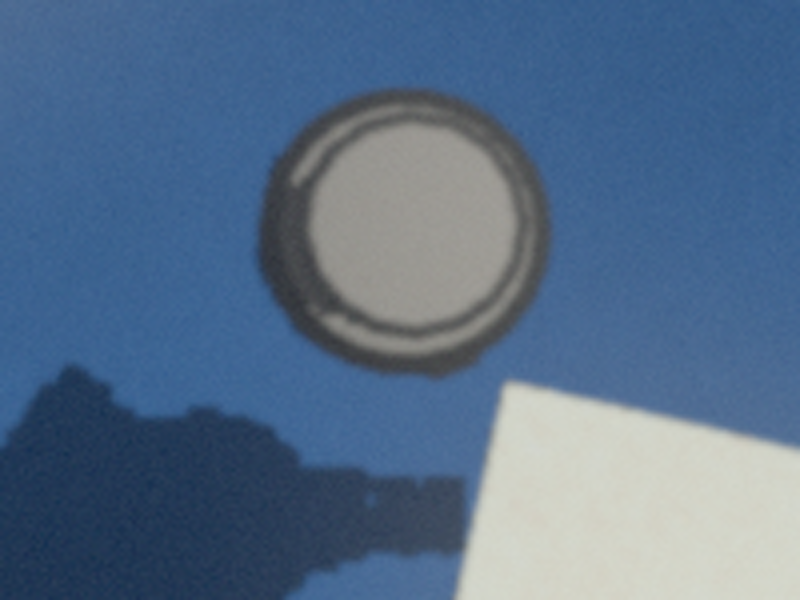

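The tail cap's disc is centred at (416,227) in the crop, which is pixel (324,96.8). The dock rim is concentric around it.

```bash
python3 - <<'E'
from h import *
z=np.load('w6.npz');p={k:z[k] for k in z.files}
print(wat(p,(324,96.75),176),wat(p,(324,96.75),174))
# sharpen both centres with circle fits
im=cv2.imread('pics/w6.png');g=cv2.cvtColor(im,cv2.COLOR_BGR2GRAY)
c=cv2.HoughCircles(cv2.resize(g[60:130,270:380],None,fx=4,fy=4,interpolation=2),cv2.HOUGH_GRADIENT,1.5,100,param1=100,param2=30,minRadius=80,maxRadius=160);print(None if c is None else [270+c[0,0,0]/4,60+c[0,0,1]/4,c[0,0,2]/4])
im=cv2.imread('pics/w3.png');g=cv2.cvtColor(im,cv2.COLOR_BGR2GRAY)
c=cv2.HoughCircles(cv2.resize(g[50:150,260:380],None,fx=4,fy=4,interpolation=2),cv2.HOUGH_GRADIENT,1.5,100,param1=100,param2=30,minRadius=80,maxRadius=180);print(None if c is None else [[260+k[0]/4,50+k[1]/4,k[2]/4] for k in c[0,:2]])
E
```

```text
[ 574.27730136 -294.85480661  176.        ] [ 574.29733902 -294.8932743   174.        ]
None
[[np.float32(318.6875), np.float32(98.5625), np.float32(24.7625)]]
```

Request:
{"fn": "step_arm", "kwargs": {
  "series": [
    [[0, 0, 0, 0.277, 0.013, 0, 0], [0, 0, 0, 0.276, 0, 0, 0], [0, 0, 0, 0, 0, 0, 0], [0, 0, 0, 0, 0, 0, 0], [0, 0, 0, 0, 0, 0.2, 0], [0, 0, 0, 0, 0, 0.25, 0], [0, 0, 0, 0, 0, 0.25, 0], [0, 0, 0, 0, 0, 0.2, 0], [0, 0, 0, 0, 0, 0, 0], [0, 0, 0, 0, 0, 0, 0], [0, 0, 0, 0, 0, 0, 0]]
  ]
}}

```text
clock: 20.4
eef_pos: [573.7, -295.2, 119.3]
tool_rot: [3.14, -0.003, -0.0]
force: [-0.7, 0.5, 0.5]
width: 85.2
gripper_force: 0.0
```

Request:
{"fn": "step_arm", "kwargs": {
  "series": [
    [[0, 0, 0, 0, 0, 0, 0.4], [0, 0, 0, 0, 0, 0, 0.5], [0, 0, 0, 0, 0, 0, 0.6], [0, 0, 0, 0, 0, 0, 0.6], [0, 0, 0, 0, 0, 0, 1], [0, 0, 0, 0, 0, 0, 1], [0, 0, 0, 0, 0, 0, 1], [0, 0, 0, 0, 0, 0, 1]]
  ]
}}

```text
clock: 21.2
eef_pos: [573.1, -294.3, 117.9]
tool_rot: [3.142, -0.001, 0.0]
force: [-1.0, 1.5, 6.0]
width: 37.6
gripper_force: 49.6
```

Request:
{"fn": "step_arm", "kwargs": {
  "series": [
    [[0, 0, 0, 0, 0, -0.1, 1], [0, 0, 0, 0, 0, -0.2, 1], [0, 0, 0, 0, 0, -0.25, 1], [0, 0, 0, 0, 0, -0.25, 1], [0, 0, 0, 0, 0, -0.25, 1], [0, 0, 0, 0, 0, -0.22, 1], [0, 0, 0, 0, 0, 0, 1]]
  ]
}}

```text
clock: 21.9
eef_pos: [574.9, -295.9, 313.3]
tool_rot: [3.137, -0.009, 0.0]
force: [0.6, -0.2, -3.9]
width: 37.7
gripper_force: 52.0
```

Request:
{"fn": "step_arm", "kwargs": {
  "series": [
    [[0, 0, 0, 0.063, -0.15, 0, 1], [0, 0, 0, 0.063, -0.25, 0, 1], [0, 0, 0, 0.063, -0.29, 0, 1], [0, 0, 0, 0.063, -0.29, 0, 1], [0, 0, 0, 0.063, -0.29, 0, 1], [0, 0, 0, 0.063, -0.29, 0, 1], [0, 0, 0, 0.063, -0.29, 0, 1], [0, 0, 0, 0.065, -0.338, 0, 1], [0, 0, 0, 0, 0, 0, 1], [0, 0, 0, 0, 0, 0, 1], [0, 0, 0, 0, 0, 0, 1], [0, 0, 0, 0, 0, 0, 1]]
  ]
}}

```text
clock: 23.1
eef_pos: [647.8, 30.2, 307.1]
tool_rot: [3.14, 0.001, -0.003]
force: [-0.4, 0.1, -2.8]
width: 37.6
gripper_force: 52.1
```

```bash
python3 - <<'E'
from h import *
a=shot('scene');b=shot('side');s=ctrl.read_state();print(s['clock'],s['eef_pos'],s['tool_rot'],s['force'],s['width'])
A=a['img'][160:260,270:370,::-1];B=b['img'][120:220,230:330,::-1]
cv2.imwrite('pics/c7.png',np.hstack([cv2.resize(i,(400,400),interpolation=cv2.INTER_CUBIC) for i in(A,B)]))
E
```

```text
23.2 [648.01160659  30.58390745 307.41068513] [ 3.14112525e+00  3.44864526e-04 -2.21783918e-03] [-0.28385783 -0.34433013 -3.09657568] 37.68517684971356
```

View pics/c7.png

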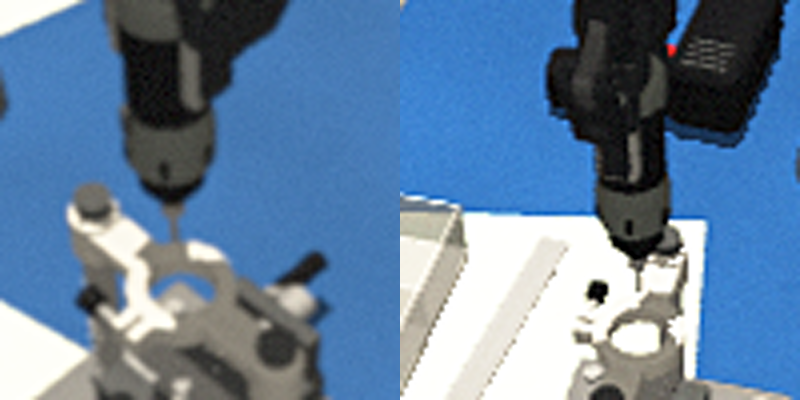

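The tip is at (176,243) in the scene half and (640,292) in the side half, hanging upright just above the collar.

```bash
python3 - <<'E'
from h import *
a=shot('scene');b=shot('side')
S=(270+176/4,160+243/4);D=(230+240/4,120+292/4)
print(tri(a,S,b,D),atz(a,S,198),atz(b,D,198))
S=lambda u,v:(270+u/4,190+v/4)
D=lambda u,v:(260+(u-400)/4,170+v/4)
# collar from c4 crops (ring ellipse centre incl. outer rim)
print('collar',tri(a,S(181,163),b,D(519,133)),atz(a,S(181,163),164),atz(b,D(519,133),164))
E
```

```text
[646.96606763  31.0728165  189.90494091] [651.94361285  37.18741773 198.        ] [644.61250442  36.4073091  198.        ]
collar [647.25588884  34.65185319 158.80494128] [649.69226538  37.10806684 164.        ] [645.88331162  39.29968196 164.        ]
```

Request:
{"fn": "step_arm", "kwargs": {
  "series": [
    [[0, 0, 0, 0.005, -0.022, 0, 1], [0, 0, 0, 0, 0, 0.1, 1], [0, 0, 0, 0, 0, 0.15, 1], [0, 0, 0, 0, 0, 0.15, 1], [0, 0, 0, 0, 0, 0.1, 1], [0, 0, 0, 0, 0, 0, 1], [0, 0, 0, 0, 0, 0, 1], [0, 0, 0, 0, 0, 0, 1], [0, 0, 0, 0, 0, 0, 1]]
  ]
}}

```text
clock: 24.2
eef_pos: [649.7, 35.6, 233.8]
tool_rot: [-3.141, -0.002, 0.0]
force: [-0.1, -0.6, -3.3]
width: 37.6
gripper_force: 52.0
```

Request:
{"fn": "step_arm", "kwargs": {
  "series": [
    [[0, 0, 0, 0, 0, 0, 1], [0, 0, 0, 0, 0, 0, 1], [0, 0, 0, 0, 0, 0, 1]]
  ]
}}

```text
clock: 24.5
eef_pos: [649.0, 35.6, 232.8]
tool_rot: [-3.141, -0.0, 0.0]
force: [-0.0, 0.7, -3.1]
width: 37.8
gripper_force: 52.0
```

Request:
{"fn": "step_arm", "kwargs": {
  "series": [
    [[0, 0, 0, 0, 0.01, 0, 1], [0, 0, 0, 0, 0, 0.03, 1], [0, 0, 0, 0, 0, 0.03, 1], [0, 0, 0, 0, 0, 0.02, 1], [0, 0, 0, 0, 0, 0, 1], [0, 0, 0, 0, 0, 0, 1]]
  ]
}}

```text
clock: 25.1
eef_pos: [648.9, 34.1, 220.3]
tool_rot: [3.142, 0.0, 0.0]
force: [0.2, 1.0, -2.1]
width: 37.4
gripper_force: 52.0
```

Free entry so far, with the tip at about 110 mm. I'll go on to the seat.

Request:
{"fn": "step_arm", "kwargs": {
  "series": [
    [[0, 0, 0, 0, 0, 0.02, 1], [0, 0, 0, 0, 0, 0.02, 1], [0, 0, 0, 0, 0, 0.013, 1], [0, 0, 0, 0, 0, 0, 1], [0, 0, 0, 0, 0, 0, 1], [0, 0, 0, 0, 0, 0, 1]]
  ]
}}

```text
clock: 25.7
eef_pos: [649.0, 34.0, 212.6]
tool_rot: [3.142, 0.0, 0.0]
force: [0.1, 0.1, -3.0]
width: 37.5
gripper_force: 52.2
```

Request:
{"fn": "step_arm", "kwargs": {
  "series": [
    [[0, 0, 0, 0, 0, 0.013, 1], [0, 0, 0, 0, 0, 0, 1], [0, 0, 0, 0, 0, 0, 1]]
  ]
}}

```text
clock: 26.0
eef_pos: [649.2, 34.1, 211.3]
tool_rot: [-3.141, -0.001, 0.0]
force: [-1.1, -0.1, 3.0]
width: 37.7
gripper_force: 52.4
```

Request:
{"fn": "step_arm", "kwargs": {
  "series": [
    [[0, 0, 0, 0, 0, 0.03, 1], [0, 0, 0, 0, 0, 0.03, 1], [0, 0, 0, 0, 0, 0.03, 1], [0, 0, 0, 0, 0, 0.03, 1], [0, 0, 0, 0, 0, 0, 1], [0, 0, 0, 0, 0, 0, 1], [0, 0, 0, 0, 0, 0, 1]]
  ]
}}

```text
clock: 26.7
eef_pos: [649.3, 34.1, 192.8]
tool_rot: [-3.142, -0.001, 0.0]
force: [-1.6, 1.1, 5.5]
width: 37.6
gripper_force: 52.5
```

Request:
{"fn": "step_arm", "kwargs": {
  "series": [
    [[0, 0, 0, 0, 0, 0.012, 1], [0, 0, 0, 0, 0, 0, 1], [0, 0, 0, 0, 0, 0, 1]]
  ]
}}

```text
clock: 27.0
eef_pos: [649.3, 34.1, 191.1]
tool_rot: [-3.141, -0.001, 0.0]
force: [-2.1, 0.0, 7.5]
width: 37.6
gripper_force: 52.5
```

Request:
{"fn": "step_arm", "kwargs": {
  "series": [
    [[0, 0, 0, 0, 0, 0.012, 1], [0, 0, 0, 0, 0, 0, 1], [0, 0, 0, 0, 0, 0, 1]]
  ]
}}

```text
clock: 27.3
eef_pos: [649.4, 34.1, 190.0]
tool_rot: [-3.141, -0.001, 0.0]
force: [-3.0, 0.2, 10.2]
width: 38.0
gripper_force: 52.9
```

Request:
{"fn": "step_arm", "kwargs": {
  "series": [
    [[0, 0, 0, 0, 0, 0.012, 1], [0, 0, 0, 0, 0, 0.006, 1], [0, 0, 0, 0, 0, 0, 1], [0, 0, 0, 0, 0, 0, 1], [0, 0, 0, 0, 0, 0, 1]]
  ]
}}

```text
clock: 27.8
eef_pos: [649.8, 34.0, 189.5]
tool_rot: [-3.141, -0.003, 0.0]
force: [-5.4, 0.6, 21.7]
width: 37.6
gripper_force: 53.5
```

Request:
{"fn": "step_arm", "kwargs": {
  "series": [
    [[0, 0, 0, 0, 0, 0, 1], [0, 0, 0, 0, 0, 0, 1], [0, 0, 0, 0, 0, 0, 1], [0, 0, 0, 0, 0, 0, 1]]
  ]
}}

```text
clock: 28.2
eef_pos: [649.8, 34.0, 189.4]
tool_rot: [-3.141, -0.003, 0.0]
force: [-5.5, 0.8, 20.6]
width: 37.4
gripper_force: 53.5
```

```bash
python3 - <<'E'
from h import *
s=ctrl.read_state();print(s['eef_pos'],s['force'],s['gripper_force'])
if 14<s['force'][2]<40: print(ctrl.finish_job())
E
```

```text
[649.81277103  34.03261055 189.42650377] [-5.53450074  0.80186806 20.62395832] 53.484410798409954
the job is handed in; nothing more can be done
None
```

I handed the job in with the tool seated in the collar and held down about 22 mm, the bit on the block with an estimated 14 N; no verdict came back, and the clamp is the doubtful part: I cranked to about 15.7 rad, but the crank sprang back to about 14.8 on release (jaw contact is 14.7, tight from 15.3), so the vise may not be fully tight.

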